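# Find the stamped test-tube rack and push it to the collection line

## Task

One of the two empty test-tube racks has a stamp on its underside. Tip both racks over onto their long sides, towards the robot, to see which one it is, then push only that one, still lying on its side and along the bench, until the grey collection line runs under about its middle. Only push with the fingers: do not lift or carry a rack, leave the other rack lying well short of the line, and do not disturb the other things on the bench.

Things in the scene. Friction and masses are not known exactly. Their poses are not given: they have to be found in the camera images.
- rack_stamped: empty cream plastic test-tube rack, 56 mm deep (its x), 160 mm long (y), 90 mm high (z), about 0.25 kg; closed ends, open long sides, 6 mm top plate with 17 mm holes. Starts upright, its x pointing away from the robot within 0.3 rad; origin: centre of its underside. Under its base: a dark printed 50 mm ring with a 140 mm bar across it, unseen while it stands.
- rack_blank: empty cream plastic test-tube rack, 56 mm deep (its x), 160 mm long (y), 90 mm high (z), about 0.25 kg; closed ends, open long sides, 6 mm top plate with 17 mm holes. Starts upright, its x pointing away from the robot within 0.3 rad; origin: centre of its underside. Like rack_stamped but bare underneath. Which of the two stands on the left varies.
- rack_stamped_mid (a point): middle of the stamped rack, 45 mm above its underside along its z. About 1 N towards the robot on the far edge of the top plate tips the rack about its near lower edge; past about 0.55 rad it falls by itself onto its long side. It then lies 56 mm high, this point 28 mm up, top plate towards the robot, underside facing the front camera
- rack_blank_mid (a point): middle of the blank rack, 45 mm above its underside along its z; it tips in the same way
- line: the collection line: a flat strip of grey tape 30 mm wide and 700 mm long stuck on the bench beyond the racks, running left-right; origin at its centre, its x axis across the tape and away from the robot, its y axis along the tape
- stopper: bystander: red rubber stopper, 42 mm across and 30 mm high, standing between the racks; origin under its centre
- wash_bottle: bystander: white plastic bottle, 72 mm across and 165 mm high, to the robot's right of the racks; origin under its centre
- beaker: bystander: glass beaker, 80 mm across and 110 mm high, to the robot's left of the racks; origin under its centre

How it is judged:
On the way, in this order (a step that is already met when the one before it is completed fails the run):
1. both racks lie on a long side, tipped towards the robot, short of the line (angle between each of rack_stamped, rack_blank's own z axis and vertical above 1.4 rad and angle between each of rack_stamped, rack_blank's own x axis and vertical below 0.17 rad and height (world z) of each of rack_stamped_mid, rack_blank_mid below 0.036 m and x of each of rack_stamped_mid, rack_blank_mid in the frame of line below -0.08 m), for 0.2 s.
2. the stamped rack, on its side, is across the line (x of rack_stamped_mid in the frame of line between -0.03 and 0.03 m and angle between rack_stamped's own z axis and vertical above 1.4 rad and angle between rack_stamped's own x axis and vertical below 0.17 rad and height (world z) of rack_stamped_mid below 0.036 m), for 0.2 s.
At the end, for the whole second after the job is handed in: The stamped rack lies on its side at rest with its middle within 30 mm of the line's centre; the blank rack lies on its side at rest with its middle at least 80 mm short of the line; stopper, bottle and beaker stand within 30 mm of where they were (all of step 2 and x of rack_blank_mid in the frame of line below -0.08 m and linear speed of each of rack_stamped, rack_blank below 0.02 m/s and angle between rack_blank's own z axis and vertical above 1.4 rad and angle between rack_blank's own x axis and vertical below 0.17 rad and height (world z) of rack_blank_mid below 0.036 m and distance of each of stopper, wash_bottle, beaker from where it was at the start of the episode below 0.03 m and angle between each of stopper, wash_bottle, beaker's own z axis and vertical below 0.2 rad); the robot touches nothing.
It fails at once if a rack is lifted off the bench (its middle above 75 mm; tipping alone takes it to 53 mm) (height (world z) of any of rack_stamped_mid, rack_blank_mid above 0.075 m).
It fails at once if the blank rack is brought to the line (its middle within 60 mm of the line's centre) (x of rack_blank_mid in the frame of line above -0.06 m).
It fails at once if the stopper, bottle or beaker is knocked over or shifted by more than 30 mm (distance of any of stopper, wash_bottle, beaker from where it was at the start of the episode above 0.03 m or angle between any of stopper, wash_bottle, beaker's own z axis and vertical above 0.5 rad).
It also fails if it takes over 64 s, if anything falls off the work surface, if the arm or the gripper's body presses on something with over 40 N, if the wrist force passes 120 N, or if a joint passes its speed limit or range.

## Robot

A 7-joint arm with a two-finger parallel gripper is mounted at the origin on the work surface. World frame = base frame: x ahead of the robot, y to its left, z up, the work surface at z = 0. Lengths are in m, angles in rad, forces in N, time in s.
With the tool pointing down it reaches from about 0.4 to 0.875 m from the base axis. Payload 4.4 kg.
Tool frame: the origin (TCP) lies midway between the tips of the shut fingers; the grasp point (between the pads) lies behind it (arm.hold_point_z is the z of the grasp point in the tool frame, in m); z points along the fingers, y is the line along which they close (so a half turn about z gives the same grasp; the last joint's range is limited). The gripper opens to 85 mm and grips with 20 to 120 N. Pads are 22 mm wide; open, the fingers measure 114 mm over their backs; the gripper's body (76 mm by 85 mm) begins 54 mm behind the grasp point. The pads swing forward as they close: fully open they stand 13 mm farther back than shut.
Start: joints at [-0.066, 0.628, 0.038, 1.517, -0.027, 0.996, -0.02], TCP at [0.65, 0, 0.231] pointing down, gripper open.
Joint ranges: [-3.06, 3.06], [-0.37, 2.12], [-1.25, 1.32], [0.18, 2.47], [-1.1, 4.24], [0.23, 1.98], [-2.94, 2.94]. Speed limits (rad/s): [2.57, 2.57, 3.14, 3.14, 3.14, 3.14, 3.14].

## Interface

Orientations are given as a rotation vector (axis times angle).
In Python, from cell import arm, optics gives the robot as it stands.
- The arm moves only by the tool apply_moves, never from a script. Its argument "increments" is a list of rows, each an object with "grip": the gripper command: -1 is shut, 1 is fully open, values between are in proportion; "translation": the shift along the tool's x, y, z in cm, a list of three; "turn": the turn about the tool's z in degrees. In form: [{"grip": grip, "translation": [dx, dy, dz], "turn": turn}, ...]. A call has 1 to 12 rows; each row shifts and turns the commanded pose from where the row before left it, along the tool's axes as they then stand; what a row does not reach is not made up. A row lasts 1/8 s, in which the tool goes at most 62.5 mm and 10.7 degrees, less where a joint would pass 70% of its speed; a pose out of reach is approached as far as the arm can. A call is refused whole if a number of a shift passes 6.25 or a number of a turn 10.7, either way. A call with a gripper value outside its range is refused whole. The fingers move at their own pace and stop on an object; "newtons" is the grip in N (left out, the last holds). Time passes only in rows, so rows that do not move let the fingers close. It gives the time, the measured TCP pose, the force, the opening and the grip force at its end, in the units of the state.
- arm.read_state(): the state, without advancing time (a new reading comes with each control period).
- optics.capture(name): name is "scene" or "side" or "wrist"; returns a dict with "color" (480x640x3 uint8, blue, green, red), "z_map" (480x640 float32, m along the optical axis (not along the pixel's ray), 0 where there is no reading), "fx", "fy", "cx", "cy" (pixels), "eye" and "orientation" of the camera in the world. Camera axes: x right, y down, z forward; pixel columns grow to the right and rows downward; lengths in m; the calibration is good to about 2 mm. The wrist camera is an equidistant fisheye: a pixel r from the principal point sees the ray r / f radians off the axis. A picture is of the moment at which its call begins.
- arm.hand_in(): hands the job in; it is judged then, once.
The state is a dict: "clock": time; "q": joint angles; "joint_vel": joint speeds; "effort": joint torques, N m; "ee_pos": TCP position; "ee_rot": TCP orientation; "ft_force": force on the tool from outside, world axes, zero at the start; "moment": the same for the moment, N m; "finger_gap": finger opening in m; "grasp_force": force on a finger pad.
Only numpy, scipy, OpenCV 4.12 (cv2) and the standard library are available. Lean on these libraries where they do the work, as an engineer would, in place of code of your own. Each camera call takes 0.05 s, during which the arm holds its last target. There are 200 camera calls.

## Working session

There is one attempt and no reset: what is moved stays moved. The work goes in short steps, Python scripts to look and compute and a tool call to move; the robot and the scene stay as the last step left them, time stands still between calls to the robot, and variables do not carry over. Pictures are saved under pics/ and viewed, at most 10 in all, crops included, and the job is handed in when it is done.

Besides the shell and the picture viewer there is one more tool, called after "Request:" as name([rows], argument=value, ...), one row to a line, values as JSON. apply_moves: Moves the arm, as the interface text tells. Its arguments: {"type":"object","properties":{"increments":{"type":"array","items":{"type":"object","properties":{"grip":{"type":"number"},"translation":{"type":"array","items":{"type":"number"}},"turn":{"type":"number"}}}},"newtons":{"type":"number"}},"required":["increments"]}

```bash
mkdir -p pics; ls
python3 - <<'E'
from cell import arm, optics
import cv2,numpy as np
s=arm.read_state(); print(s['clock'],s['ee_pos'],s['ee_rot'],s['finger_gap'],arm.hold_point_z)
ims=[]
for n in("scene","side"):
    c=optics.capture(n); np.savez(f'{n}0.npz',**c); print(n,c['eye'],c['orientation'],c['fx'],c['fy'],c['cx'],c['cy'],(c['z_map']>0).mean())
    cv2.imwrite(f'pics/{n}0.png',c['color'])
E
```

```text
pics
0.0 [6.49366037e-01 2.52164251e-05 2.30378188e-01] [-2.22046926e+00 -2.22054009e+00  2.16469663e-03] 0.08554225557422895 -0.0187
scene [ 1.22922075 -0.53230961  0.97661416] [-2.23895617 -1.01448173  0.39881505] 535.4710913682738 535.4710913682738 314.37534684929886 238.325088471302 0.99587890625
side [0.35696358 0.79129337 0.70519413] [-0.39599592  2.69867743 -1.28645202] 480.5532443266876 480.5532443266876 317.83089854554055 239.23999903399138 0.9957486979166666
```

View pics/scene0.png

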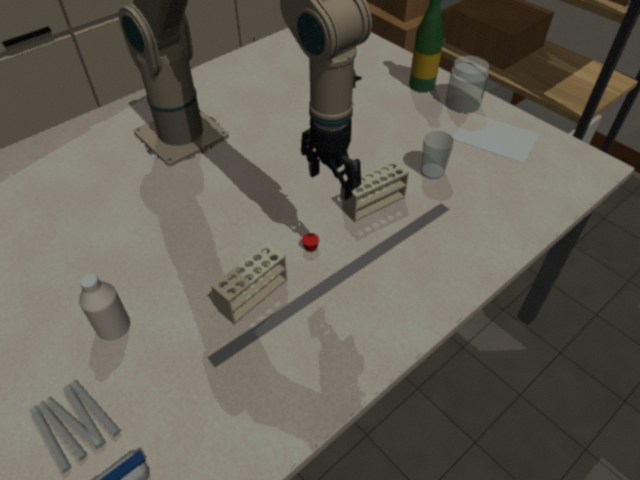

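View pics/side0.png

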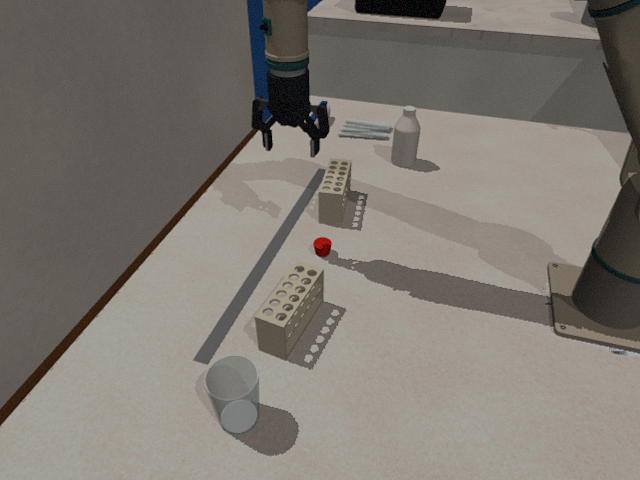

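The scene view shows the racks at about (378,190) and (250,283), the stopper at (311,242), the line from (215,360) to (448,208), the bottle at (105,310) and the beaker at (436,155). The side view shows the same layout unobstructed.

```bash
cat > h.py <<'E'
import numpy as np,cv2
from scipy.spatial.transform import Rotation as R
def cloud(c):
    v,u=np.mgrid[:480,:640]; z=c['z_map']
    P=np.stack([(u-c['cx'])/c['fx']*z,(v-c['cy'])/c['fy']*z,z],-1)
    W=P@R.from_rotvec(c['orientation']).as_matrix().T+c['eye']; W[z==0]=np.nan; return W
def racks(c,zlo,zhi,n=80):
    W=cloud(c); h=cv2.cvtColor(c['color'],cv2.COLOR_BGR2HSV)
    m=(W[...,2]>zlo)&(W[...,2]<zhi)&(W[...,0]>.4)&(W[...,0]<.95)&(abs(W[...,1])<.45)
    k,l,st,_=cv2.connectedComponentsWithStats(cv2.morphologyEx(m.astype(np.uint8),cv2.MORPH_CLOSE,np.ones((5,5))))
    for i in range(1,k):
        p=W[(l==i)&m]
        if len(p)<n: continue
        (cx,cy),wh,a=cv2.minAreaRect(p[:,:2].astype(np.float32)*1000)
        print(len(p),'z',p[:,2].mean().round(3),'c',round(cx),round(cy),'wh',np.round(wh),'a',round(a,1),'corners',cv2.boxPoints(((cx,cy),wh,a)).round().tolist())
E
python3 - <<'E'
from h import *
for n in('scene','side'):
    c=dict(np.load(n+'0.npz')); print(n); racks(c,.082,.1); 
    W=cloud(c); h=cv2.cvtColor(c['color'],cv2.COLOR_BGR2HSV)
    red=(h[...,1]>180)&((h[...,0]<8)|(h[...,0]>172))&(abs(W[...,1])<.4)&(W[...,2]>.01); p=W[red]; print('stopper',p.min(0),p.max(0))
    print('tall'); racks(c,.1,.2)
    m=(abs(W[...,2])<.006)&(h[...,2]<125)&(W[...,0]>.68)&(W[...,0]<.95)&(abs(W[...,1])<.5)
    k,l,st,_=cv2.connectedComponentsWithStats(m.astype(np.uint8))
    i=1+st[1:,4].argmax(); p=W[l==i]; print('line',cv2.minAreaRect(p[:,:2].astype(np.float32)*1000))
E
```

```text
scene
211 z 0.091 c 600 415 wh [63. 79.] a 82.1 corners [[556.0, 389.0], [634.0, 378.0], [643.0, 440.0], [565.0, 451.0]]
763 z 0.09 c 582 218 wh [165.  60.] a 81.7 corners [[540.0, 141.0], [599.0, 132.0], [623.0, 295.0], [564.0, 304.0]]
1347 z 0.09 c 607 -188 wh [ 60. 163.] a 5.8 corners [[569.0, -110.0], [586.0, -272.0], [645.0, -266.0], [629.0, -104.0]]
stopper [ 0.5690951  -0.02125859  0.01050474] [0.60670054 0.01603926 0.03554292]
tall
174 z 0.107 c 600 416 wh [68. 82.] a 89.0 corners [[558.0, 382.0], [640.0, 381.0], [641.0, 449.0], [559.0, 450.0]]
304 z 0.128 c 488 -438 wh [24. 46.] a 89.8 corners [[465.0, -450.0], [511.0, -450.0], [511.0, -426.0], [465.0, -426.0]]
line ((704.0156860351562, -20.58526611328125), (123.34742736816406, 741.01513671875), 6.445974826812744)
side
146 z 0.091 c 474 -433 wh [69. 30.] a 2.6 corners [[439.0, -420.0], [440.0, -450.0], [509.0, -446.0], [508.0, -417.0]]
762 z 0.089 c 606 -184 wh [ 57. 165.] a 6.1 corners [[570.0, -104.0], [587.0, -269.0], [643.0, -263.0], [626.0, -98.0]]
1741 z 0.089 c 581 221 wh [162.  58.] a 81.4 corners [[540.0, 145.0], [597.0, 136.0], [621.0, 297.0], [564.0, 305.0]]
415 z 0.091 c 611 412 wh [72. 37.] a 37.4 corners [[571.0, 405.0], [594.0, 375.0], [651.0, 419.0], [628.0, 448.0]]
93 z 0.091 c 563 433 wh [34.  5.] a 78.8 corners [[557.0, 417.0], [562.0, 416.0], [569.0, 450.0], [564.0, 451.0]]
stopper [ 0.56543093 -0.01491661  0.01034844] [0.71269729 0.039608   0.39330561]
tall
462 z 0.127 c 474 -434 wh [69. 32.] a 0.2 corners [[440.0, -418.0], [440.0, -450.0], [509.0, -450.0], [509.0, -418.0]]
480 z 0.107 c 599 419 wh [62. 80.] a 89.2 corners [[559.0, 388.0], [639.0, 387.0], [640.0, 449.0], [560.0, 450.0]]
line ((697.02294921875, -3.573638916015625), (707.4171752929688, 32.3292350769043), 88.19702911376953)
```

Request:
apply_moves([
  {"grip": 1, "translation": [5.25, 0, 0], "turn": 0},
  {"grip": 1, "translation": [5.25, 0, 0], "turn": 0},
  {"grip": 1, "translation": [5.25, 0, 0], "turn": 0},
  {"grip": 1, "translation": [5.25, 0, 0], "turn": 0},
  {"grip": 1, "translation": [0, 0, 0], "turn": 9.85},
  {"grip": 1, "translation": [0, 0, 0], "turn": 9.85},
  {"grip": 1, "translation": [0, 0, 0], "turn": 9.85},
  {"grip": 1, "translation": [0, 0, 0], "turn": 9.85},
  {"grip": 1, "translation": [0, 0, 0], "turn": 9.85},
  {"grip": 1, "translation": [0, 0, 0], "turn": 9.85},
  {"grip": 1, "translation": [0, 0, 0], "turn": 9.85},
  {"grip": 1, "translation": [0, 0, 0], "turn": 9.85},
])

```text
clock: 1.6
ee_pos: [0.6496, 0.2101, 0.2307]
ee_rot: [3.127, 0.298, -0.002]
ft_force: [0.2, -0.3, -0.4]
finger_gap: 0.0853
grasp_force: 0.0
```

Request:
apply_moves([
  {"grip": 1, "translation": [0, 0, 0], "turn": 9.85},
  {"grip": 1, "translation": [0, 0, 0], "turn": 9.85},
  {"grip": 1, "translation": [0, 0, 4], "turn": 0},
  {"grip": 1, "translation": [0, 0, 4], "turn": 0},
  {"grip": 1, "translation": [0, 0, 4], "turn": 0},
  {"grip": 1, "translation": [0, 0, 4], "turn": 0},
  {"grip": 1, "translation": [0, 0, 0], "turn": 0},
  {"grip": 1, "translation": [0, 0, 0], "turn": 0},
])

```text
clock: 2.6
ee_pos: [0.651, 0.21, 0.0725]
ee_rot: [-3.133, 0.233, -0.003]
ft_force: [0.8, -0.9, 0.8]
finger_gap: 0.0854
grasp_force: 0.0
```

Request:
apply_moves([
  {"grip": 1, "translation": [-1.0, 0, 0.7], "turn": 0},
  {"grip": 1, "translation": [-1.0, 0, 0], "turn": 0},
  {"grip": 1, "translation": [-1.0, 0, 0], "turn": 0},
  {"grip": 1, "translation": [-1.0, 0, -0.5], "turn": 0},
  {"grip": 1, "translation": [-1, 0, -0.4], "turn": 0},
  {"grip": 1, "translation": [-1, 0, -0.3], "turn": 0},
])

```text
clock: 3.35
ee_pos: [0.5903, 0.2191, 0.077]
ee_rot: [-3.133, 0.233, -0.001]
ft_force: [0.2, 1.0, 0.7]
finger_gap: 0.0855
grasp_force: 0.2
```

Run:
```python
from cell import arm,optics
import cv2
cv2.imwrite('pics/s1.png',cv2.resize(optics.capture('side')['color'][200:420,160:420],None,fx=2.2,fy=2.2))
```

```text
(no output)
```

View pics/s1.png

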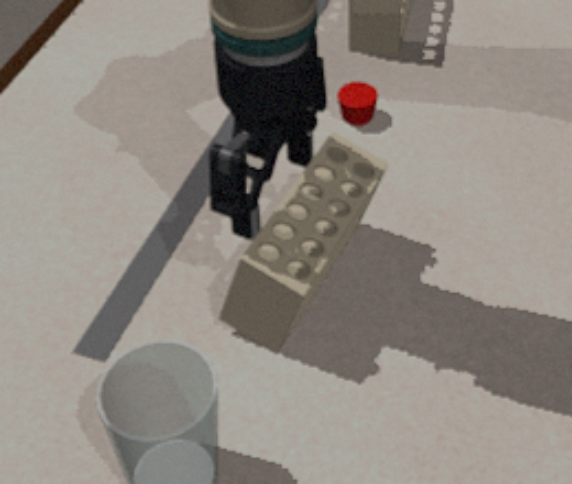

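The picture shows the left rack tilting towards the robot, with the fingers on the far edge of its top plate at about (250,225). I'll keep pushing.

Request:
apply_moves([
  {"grip": 1, "translation": [-1.0, 0, -0.3], "turn": 0},
  {"grip": 1, "translation": [-1.0, 0, -0.2], "turn": 0},
  {"grip": 1, "translation": [-1.0, 0, -0.1], "turn": 0},
  {"grip": 1, "translation": [-1.0, 0, 0], "turn": 0},
  {"grip": 1, "translation": [0, 0, 0], "turn": 0},
  {"grip": 1, "translation": [0, 0, 0], "turn": 0},
  {"grip": 1, "translation": [0, 0, -3], "turn": 0},
  {"grip": 1, "translation": [0, 0, -4], "turn": 0},
  {"grip": 1, "translation": [0, 0, -3], "turn": 0},
])

```text
clock: 4.53
ee_pos: [0.5521, 0.2245, 0.1839]
ee_rot: [-3.133, 0.234, -0.003]
ft_force: [0.0, 0.2, -0.8]
finger_gap: 0.0855
grasp_force: 0.0
```

Run:
```python
from cell import arm,optics
import cv2
from h import *
c=optics.capture('side'); racks(c,.048,.065)
c=optics.capture('scene'); racks(c,.048,.065)
cv2.imwrite('pics/s2.png',cv2.resize(c['color'][100:380,180:480],None,fx=2,fy=2))
```

```text
134 z 0.056 c 477 -432 wh [30. 69.] a 85.5 corners [[442.0, -445.0], [510.0, -450.0], [512.0, -420.0], [444.0, -415.0]]
188 z 0.053 c 594 -186 wh [ 33. 166.] a 4.7 corners [[571.0, -105.0], [584.0, -270.0], [617.0, -267.0], [603.0, -102.0]]
1286 z 0.054 c 506 231 wh [163.  91.] a 81.7 corners [[449.0, 157.0], [540.0, 144.0], [563.0, 305.0], [473.0, 319.0]]
292 z 0.057 c 613 408 wh [63. 24.] a 33.5 corners [[580.0, 400.0], [593.0, 380.0], [645.0, 415.0], [632.0, 435.0]]
83 z 0.057 c 566 434 wh [32.  6.] a 76.7 corners [[559.0, 419.0], [565.0, 418.0], [572.0, 449.0], [567.0, 451.0]]
733 z 0.054 c 507 229 wh [164.  95.] a 81.6 corners [[448.0, 155.0], [542.0, 141.0], [566.0, 303.0], [472.0, 317.0]]
127 z 0.057 c 611 408 wh [72. 38.] a 34.0 corners [[571.0, 404.0], [592.0, 372.0], [652.0, 412.0], [631.0, 444.0]]
705 z 0.051 c 609 -189 wh [ 58. 161.] a 5.2 corners [[573.0, -112.0], [588.0, -272.0], [645.0, -266.0], [630.0, -106.0]]
```

View pics/s2.png

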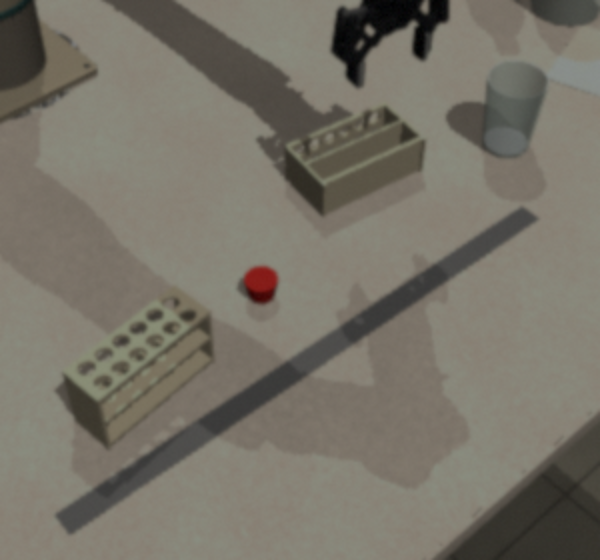

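The left rack lies on its side at about (370,170) and its underside, which faces this camera, is bare. So the left rack is the blank one. Next I'll tip the right rack at about (140,370).

Request:
apply_moves([
  {"grip": 1, "translation": [0, 0, 0], "turn": -7.15},
  {"grip": 1, "translation": [0, 0, 0], "turn": -7.15},
  {"grip": 1, "translation": [1.03, 5.18, 0], "turn": 0},
  {"grip": 1, "translation": [1.03, 5.18, 0], "turn": 0},
  {"grip": 1, "translation": [1.03, 5.18, 0], "turn": 0},
  {"grip": 1, "translation": [1.03, 5.18, 0], "turn": 0},
  {"grip": 1, "translation": [1.03, 5.18, 0], "turn": 0},
  {"grip": 1, "translation": [1.03, 5.18, 0], "turn": 0},
  {"grip": 1, "translation": [1.03, 5.18, 0], "turn": 0},
  {"grip": 1, "translation": [1.03, 5.18, 0], "turn": 0},
  {"grip": 1, "translation": [0, 0, 0], "turn": 0},
])

```text
clock: 6.0
ee_pos: [0.674, -0.1867, 0.1811]
ee_rot: [3.134, 0.146, -0.002]
ft_force: [-0.3, 0.3, 0.9]
finger_gap: 0.0853
grasp_force: 0.0
```

Request:
apply_moves([
  {"grip": 1, "translation": [0, 0, 4], "turn": 0},
  {"grip": 1, "translation": [0, 0, 4], "turn": 0},
  {"grip": 1, "translation": [0, 0, 3.8], "turn": 0},
  {"grip": 1, "translation": [0, 0, 0], "turn": 0},
  {"grip": 1, "translation": [0, 0, 0], "turn": 0},
])

```text
clock: 6.62
ee_pos: [0.6757, -0.1791, 0.0653]
ee_rot: [3.137, 0.16, 0.002]
ft_force: [0.1, -1.1, -0.6]
finger_gap: 0.0852
grasp_force: 0.0
```

Request:
apply_moves([
  {"grip": 1, "translation": [-1.0, 0, 0], "turn": 0},
  {"grip": 1, "translation": [-1.0, 0, 0], "turn": 0},
  {"grip": 1, "translation": [-1.0, 0, 0], "turn": 0},
  {"grip": 1, "translation": [-1.0, 0, -0.5], "turn": 0},
  {"grip": 1, "translation": [-1, 0, -0.4], "turn": 0},
  {"grip": 1, "translation": [-1, 0, -0.3], "turn": 0},
  {"grip": 1, "translation": [-1, 0, -0.3], "turn": 0},
  {"grip": 1, "translation": [-1, 0, -0.2], "turn": 0},
  {"grip": 1, "translation": [-1, 0, -0.1], "turn": 0},
  {"grip": 1, "translation": [-1, 0, 0], "turn": 0},
  {"grip": 1, "translation": [0, 0, 0], "turn": 0},
  {"grip": 1, "translation": [0, 0, 0], "turn": 0},
])

```text
clock: 8.12
ee_pos: [0.5758, -0.1892, 0.0823]
ee_rot: [-3.137, -0.159, -0.001]
ft_force: [0.2, 0.2, 0.2]
finger_gap: 0.0855
grasp_force: 0.0
```

Request:
apply_moves([
  {"grip": 1, "translation": [0, 0, -3], "turn": 0},
  {"grip": 1, "translation": [0, 0, -4], "turn": 0},
  {"grip": 1, "translation": [0, 0, -3], "turn": 0},
  {"grip": 1, "translation": [0, 0, 0], "turn": 0},
])

```text
clock: 8.62
ee_pos: [0.5776, -0.1899, 0.1848]
ee_rot: [3.136, 0.16, 0.008]
ft_force: [-1.1, -0.1, 0.2]
finger_gap: 0.0854
grasp_force: 0.0
```

Run:
```python
from cell import arm,optics
import cv2
from h import *
c=optics.capture('side'); racks(c,.048,.065)
c=optics.capture('scene'); racks(c,.048,.065)
cv2.imwrite('pics/s3.png',cv2.resize(c['color'][100:380,180:480],None,fx=2,fy=2))
```

```text
131 z 0.057 c 475 -432 wh [68. 31.] a 2.4 corners [[440.0, -418.0], [441.0, -449.0], [509.0, -446.0], [508.0, -415.0]]
505 z 0.054 c 531 -193 wh [ 89. 169.] a 5.8 corners [[477.0, -114.0], [495.0, -282.0], [584.0, -273.0], [566.0, -105.0]]
1300 z 0.054 c 506 231 wh [164.  91.] a 81.6 corners [[450.0, 157.0], [539.0, 143.0], [563.0, 305.0], [473.0, 318.0]]
298 z 0.057 c 612 408 wh [62. 23.] a 33.2 corners [[580.0, 400.0], [592.0, 381.0], [644.0, 415.0], [632.0, 434.0]]
735 z 0.054 c 506 229 wh [164.  98.] a 81.5 corners [[446.0, 155.0], [543.0, 140.0], [567.0, 303.0], [470.0, 317.0]]
130 z 0.057 c 613 408 wh [71. 35.] a 38.2 corners [[574.0, 400.0], [596.0, 373.0], [652.0, 416.0], [630.0, 444.0]]
1014 z 0.055 c 530 -195 wh [ 94. 163.] a 5.5 corners [[476.0, -119.0], [492.0, -281.0], [585.0, -272.0], [569.0, -110.0]]
```

View pics/s3.png

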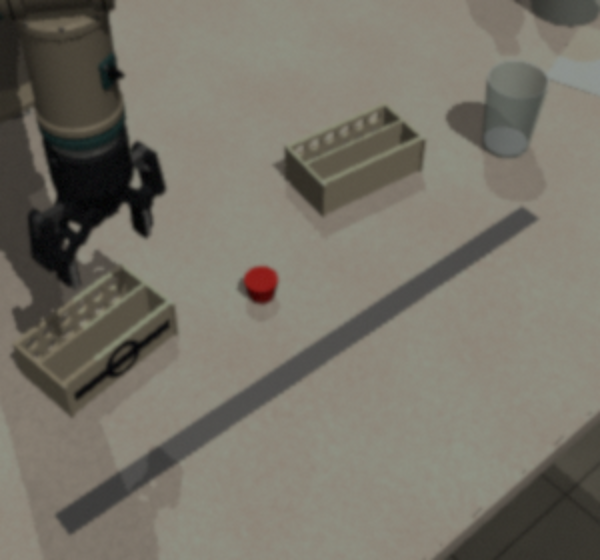

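The stamp (ring and bar) shows on the right rack's underside at about (122,358), so I'll push that one. Its middle is at (531,-194) mm, about 160 mm short of the line.

Request:
apply_moves([
  {"grip": 1, "translation": [-4.25, 0, 0], "turn": 0},
  {"grip": 1, "translation": [-4.25, 0, 0], "turn": 0},
  {"grip": 1, "translation": [-4.25, 0, 0], "turn": 0},
  {"grip": 1, "translation": [0, 0, 0], "turn": 0},
  {"grip": 1, "translation": [0, 0, 4], "turn": 0},
  {"grip": 1, "translation": [0, 0, 4], "turn": 0},
  {"grip": 1, "translation": [0, 0, 4], "turn": 0},
  {"grip": 1, "translation": [0, 0, 3.5], "turn": 0},
  {"grip": 1, "translation": [0, 0, 1.8], "turn": 0},
  {"grip": 1, "translation": [0, 0, 0], "turn": 0},
  {"grip": 1, "translation": [0, 0, 0], "turn": 0},
])

```text
clock: 10.1
ee_pos: [0.4492, -0.2022, 0.0093]
ee_rot: [3.137, 0.159, 0.001]
ft_force: [0.5, -0.1, 0.2]
finger_gap: 0.0855
grasp_force: 0.0
```

Request:
apply_moves([
  {"grip": 1, "translation": [1.25, 0, 0], "turn": 0},
  {"grip": 1, "translation": [1.25, 0, 0], "turn": 0},
  {"grip": 1, "translation": [1.25, 0, 0], "turn": 0},
  {"grip": 1, "translation": [1.25, 0, 0], "turn": 0},
  {"grip": 1, "translation": [1.25, 0, 0], "turn": 0},
  {"grip": 1, "translation": [1.25, 0, 0], "turn": 0},
  {"grip": 1, "translation": [1.25, 0, 0], "turn": 0},
  {"grip": 1, "translation": [1.25, 0, 0], "turn": 0},
  {"grip": 1, "translation": [1.25, 0, 0], "turn": 0},
  {"grip": 1, "translation": [1.25, 0, 0], "turn": 0},
  {"grip": 1, "translation": [1.25, 0, 0], "turn": 0},
  {"grip": 1, "translation": [1.25, 0, 0], "turn": 0},
])

```text
clock: 11.6
ee_pos: [0.5987, -0.1868, 0.0093]
ee_rot: [-3.138, -0.159, -0.0]
ft_force: [-1.0, -0.1, 0.3]
finger_gap: 0.0853
grasp_force: 0.7
```

Run:
```python
from cell import arm,optics
from h import *
for n in('side','scene'): print(n);racks(optics.capture(n),.048,.06,150)
print(arm.read_state()['ee_pos'])
```

```text
side
452 z 0.054 c 644 -180 wh [111. 168.] a 5.7 corners [[580.0, -102.0], [597.0, -269.0], [708.0, -258.0], [691.0, -91.0]]
1290 z 0.054 c 506 231 wh [163.  91.] a 81.7 corners [[450.0, 157.0], [540.0, 144.0], [563.0, 305.0], [473.0, 318.0]]
200 z 0.054 c 612 407 wh [61. 22.] a 32.6 corners [[580.0, 400.0], [592.0, 382.0], [643.0, 415.0], [632.0, 433.0]]
scene
735 z 0.054 c 506 229 wh [165.  95.] a 80.8 corners [[446.0, 155.0], [540.0, 139.0], [566.0, 302.0], [473.0, 318.0]]
1114 z 0.055 c 649 -184 wh [111. 163.] a 6.1 corners [[585.0, -109.0], [603.0, -271.0], [713.0, -259.0], [695.0, -97.0]]
[ 0.60041436 -0.18642485  0.00936431]
```

Request:
apply_moves([
  {"grip": 1, "translation": [0.8, 0, 0], "turn": 0},
  {"grip": 1, "translation": [0.8, 0, 0], "turn": 0},
  {"grip": 1, "translation": [0.8, 0, 0], "turn": 0},
  {"grip": 1, "translation": [0.6, 0, 0], "turn": 0},
  {"grip": 1, "translation": [0.4, 0, 0], "turn": 0},
  {"grip": 1, "translation": [0, 0, 0], "turn": 0},
  {"grip": 1, "translation": [0, 0, 0], "turn": 0},
  {"grip": 1, "translation": [-2, 0, 0], "turn": 0},
  {"grip": 1, "translation": [-2, 0, 0], "turn": 0},
  {"grip": 1, "translation": [0, 0, -5], "turn": 0},
  {"grip": 1, "translation": [0, 0, -5], "turn": 0},
  {"grip": 1, "translation": [0, 0, -5], "turn": 0},
])

```text
clock: 13.2
ee_pos: [0.5918, -0.1876, 0.1611]
ee_rot: [3.138, 0.158, 0.001]
ft_force: [0.7, 0.4, -0.5]
finger_gap: 0.0858
grasp_force: 0.0
```

Request:
apply_moves([
  {"grip": 1, "translation": [-4, 0, 0], "turn": 0},
  {"grip": 1, "translation": [-4, 0, 0], "turn": 0},
  {"grip": 1, "translation": [0, 0, 0], "turn": 0},
  {"grip": 1, "translation": [0, 0, 0], "turn": 0},
])

```text
clock: 13.7
ee_pos: [0.5134, -0.1957, 0.1598]
ee_rot: [3.137, 0.159, 0.003]
ft_force: [0.5, 0.0, 0.2]
finger_gap: 0.0851
grasp_force: 0.0
```

Run:
```python
from cell import arm,optics
from h import *
for n in('side','scene'): print(n);c=optics.capture(n);racks(c,.048,.06,150)
cv2.imwrite('pics/s4.png',cv2.resize(c['color'][100:380,80:480],None,fx=2,fy=2))
```

```text
side
545 z 0.054 c 689 -178 wh [ 90. 168.] a 5.9 corners [[636.0, -99.0], [653.0, -266.0], [743.0, -256.0], [726.0, -89.0]]
1283 z 0.054 c 506 231 wh [163.  91.] a 81.8 corners [[450.0, 157.0], [540.0, 144.0], [563.0, 305.0], [473.0, 318.0]]
205 z 0.054 c 612 407 wh [62. 22.] a 32.5 corners [[580.0, 400.0], [592.0, 381.0], [644.0, 415.0], [632.0, 433.0]]
scene
732 z 0.054 c 507 228 wh [163.  96.] a 81.6 corners [[448.0, 154.0], [543.0, 140.0], [567.0, 302.0], [472.0, 316.0]]
1088 z 0.055 c 690 -180 wh [ 93. 163.] a 5.7 corners [[635.0, -103.0], [651.0, -265.0], [744.0, -256.0], [728.0, -94.0]]
```

View pics/s4.png

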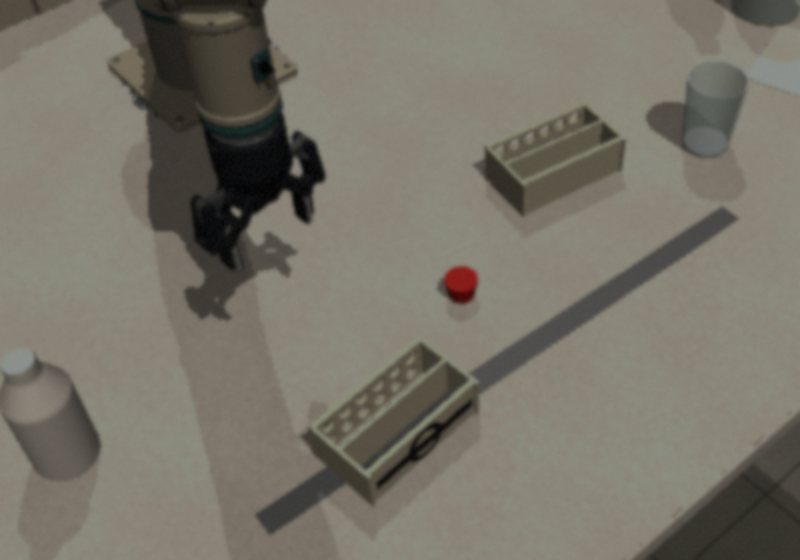

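The stamped rack lies across the line, centred at about (395,425) in the picture. Its middle is at x 690 mm against about 691 mm for the line. The blank rack, stopper, bottle and beaker have not moved, and the gripper is clear.

```bash
python3 -c "
from cell import arm
print(arm.hand_in())"
```

```text
the job is handed in; nothing more can be done
None
```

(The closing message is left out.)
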